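Lock the height stop of a violin maker's neck jig

ROBOT

A 6-joint arm with a two-finger parallel gripper is mounted at the origin on the work surface. World frame = base frame: x ahead of the robot, y to its left, z up, the work surface at z = 0. Lengths are in m, angles in degrees, forces in N, time in s.
With the tool pointing down it reaches from about 0.375 to 0.9 m from the base axis. Payload 3.1 kg.
Tool frame: the origin (TCP) lies where the fingers leave the gripper's body, on its centre line; the fingertips stand 70 mm ahead of it and the grasp point (between the pads) lies 51 mm ahead of it; z points along the fingers, y is the line along which they close (so a half turn about z gives the same grasp; the last joint's range is limited). The gripper opens to 87 mm and grips with 3 to 60 N. Pads are 19 mm wide; open, the fingers measure 117 mm over their backs; the gripper's body (75 mm by 190 mm) begins 51 mm behind the grasp point.
Start: joints at [-76.576, 30.224, 82.088, -0, 67.689, -10.227], TCP at [0.251, -0.572, 0.292] pointing down, gripper open.
Joint ranges: [-176.69, 176.69], [-43.24, 126.21], [12.49, 139.97], [-82, 262], [0, 151.66], [-163.58, 163.58]. Speed limits (degrees/s): [159.86, 159.86, 180, 180, 180, 180].

INTERFACE

Orientations are given as a 3x3 rotation matrix whose columns are the frame's x, y, z axes.
In Python, from rig import readout, capture, calibration, bot, look_for gives the robot as it stands. The module is installed in compiled form; this text tells all that it offers.
- The arm moves only by the shell command python3 -m pendant 'ROWS'. ROWS is JSON, a list of rows, each a list of 7 numbers: the shift along the tool's x, y, z normalised to -1 to 1, where 1 is 200 mm, then the turn, a rotation vector about the tool's x, y, z normalised to -1 to 1, where 1 is 180 degrees, then the closure, from -1 (fully open) to 1 (shut). In form: [[dx, dy, dz, ax, ay, az, grip], ...]. A call has 1 to 8 rows; each row is the pose to reach, as a shift and turn from the pose commanded when the call began, along the tool's axes at that moment, turning the shorter way round; what a row does not reach only later rows make up. A row lasts 1/10 s, in which the tool goes at most 50 mm and 8.59 degrees, less where a joint would pass 70% of its speed; a pose out of reach is approached as far as the arm can. A call with a number of a shift or a turn outside -1 to 1 is refused whole. A call with a gripper value outside its range is refused whole. The fingers move at their own pace and stop on an object; the grip force is fixed at half the most. Time passes only in rows, so rows that repeat a pose let the fingers close. It gives the time, the measured TCP pose, the force, the opening and the grip force at its end, in the units of the state.
- readout.read_state(): the state, without advancing time (a new reading comes with each control period).
- capture(name): name is "side" or "top"; returns (picture, depth): 480x640x3 uint8, red, green, blue; 480x640 float32, m along the optical axis (not along the pixel's ray), 0 where there is no reading.
- calibration(name): a dict with "mtx" (3x3 intrinsics, pixels), "T" (4x4, takes a point from camera to world coordinates). Camera axes: x right, y down, z forward; pixel columns grow to the right and rows downward; lengths in m; the calibration is good to about 2 mm. A picture is of the moment at which its call begins. calibration takes no time and is no camera call.
- bot.hand_in(): hands the job in; it is judged then, once.
Trained networks look in the newest picture that a camera, given by its name, has taken for a name from the list of things; names that differ only in an ending like _2 or _b are one class to them, and where a whole thing is asked for, a point or a joint stands for the part that bears it (a point fixed in the world has none). Each returns a list of dicts, best first, with "conf" (0 to 1); they miss things now and then, are a little off and sometimes report something else, mostly with a low value. They report only what shows in the picture. A call takes as long as a camera call. They do not tell look-alikes from the thing itself.
- look_for(thing, camera): "extent" ([left, top, right, bottom] in pixels, round what is visible of it).
The state is a dict: "time_s": time; "joint_positions": joint angles; "qvel": joint speeds; "tau": joint torques, N m; "position": TCP position; "tcp_rot": TCP orientation; "force": force on the tool from outside, world axes, zero at the start; "moment": the same for the moment, N m; "opening": opening from 0.0 (shut) to 1.0 (fully open); "grasp_force": force on a finger pad.
Only numpy, scipy, OpenCV 4.12 (cv2) and the standard library are available. Lean on these libraries where they do the work, as an engineer would, in place of code of your own. Each camera call takes 0.05 s, during which the arm holds its last target. There are 200 camera calls.

TASK

Slide the loose open-ended spanner onto the square lower nut of the neck jig's height stop, with its handle lying beside the steel pin so that the pin keeps the nut from turning, and let go of it. Then swing the jam nut's lever clockwise (seen from above) until the jam nut will turn no further, nip it up with a firm push of about 15 N on the outer part of the lever (never more than 25 N, and never knock the spanner hard against the pin), held for about a second, and let go. The lower nut must keep its setting, the spanner stays on the nut, and the other tools on the bench are left alone.

Things in the scene. Friction and masses are not known exactly. Their poses are not given: they have to be found in the camera images.
- fixture: Neck jig height stop, fixed to the bench: a pale maple board 20 mm thick with an upright screw post. Origin on the bench under the post's axis, z up; the board spans x -55 to 55, y -110 to 185 mm. Up the post: square nut (20 to 36 mm above the bench), thin washer, round jam nut 32 mm across (38 to 60 mm) with its lever; the post ends in a cork pad 32 mm wide, 90 mm up.
- nut_center (a point): Centre of the square steel lower nut, 38 mm across its flats and 16 mm high, 28 mm above the bench, on the post's axis. Its axes are square to its flats. It turns easily (0.08 N m) and is dragged round by the jam nut (0.3 N m) unless it is held.
- nut (a joint): Turn of the lower nut from its setting, rad, clockwise from above positive; its flats lie along the fixture's x and y axes at 0. Starts within 0.04; it keeps its setting while it stays within 0.25 rad of 0.
- pin: Upright steel pin, 12 mm diameter, at x = 22, y = 170 mm in the fixture's frame, from 20 to 52 mm above the bench; origin at its foot. With the spanner on the nut and its handle along the fixture's +y, the handle lies on the pin's -x side with a 6 mm gap; turning clockwise brings it against the pin. It bears about half the push on the lever and must not bear over 16 N.
- jam (a joint): Turn of the jam nut in its thread relative to where it seats tight, rad: negative = loose, 0 = seated tight, a hard stop; growing clockwise from above. Starts at -0.95 to -0.6. Stays where it is left (0.3 N m friction).
- lever: The jam nut's lever: level round steel bar, 10 mm diameter, centre line 54 mm above the bench, ending in a dark wooden ball (22 mm, centre 110 mm out from the post). Origin on the post's axis, 38 mm up. It starts within 0.6 rad of the fixture's -y and gets tight within 0.4 rad of half-way between -x and -y. The bar springs: 15 N at 85 mm out bends it about 0.11 rad.
- lever_mid (a point): Point on the centre line of the lever's bar, 85 mm out from the post's axis, 54 mm above the bench: a good place to push.
- spanner: Loose steel open-ended spanner, 0.4 kg, 12 mm thick, lying flat. Origin on its underside below the middle of its jaw; +x is the way the jaw opens, the handle runs to -x.
- spanner_grip (a point): Point on the spanner's handle for grasping, half-way up its thickness (6 mm), 80 mm behind the jaw's middle, near the centre of mass; same axes as the spanner. The handle is 20 mm wide and ends 210 mm behind the jaw's middle.
- spanner_jaw (a point): Middle of the spanner's jaw, half-way up (6 mm). The jaw is 40.5 mm wide between two prongs 13 mm wide with rounded ends 20.5 mm ahead of this point; its bottom is 19.5 mm behind this point, so that with the jaw home this point lies on the nut's axis. The spanner goes on level, lying on the board or just above it.
- plane: Bystander: small steel block plane, 150 x 46 mm. Leave it alone.
- chisel: Bystander: chisel with a wooden handle, 250 mm long. Leave it alone.
- glue: Bystander: glue jar, 56 mm diameter, 100 mm high. Leave it alone.
Things that resemble listed ones, but are neither listed nor needed, are in the scene too. There is more than one size of the spanner; the job needs the larger.

How it is judged (in metres and radians):
On the way, in this order (a step that is already met when the one before it is completed fails the run):
1. the spanner sits on the lower nut with its handle along the pin's side, released, the jam nut still loose (horizontal distance between spanner_jaw and nut_center below 0.008 m and z of spanner_jaw in the frame of nut_center below 0.006 m and angle between spanner's own z axis and vertical below 0.1 rad and y of spanner_grip in the frame of fixture above 0.06 m and contact force between spanner and the fingers below 0.1 N and value of joint jam below -0.3 rad), for 0.2 s.
2. the jam nut is seated and nipped up: the lever is pushed while the spanner bears firmly on the pin (value of joint jam above -0.05 rad and contact force between lever and the fingers above 5 N and contact force between spanner and pin above 4 N), for 0.3 s.
At the end, for the whole second after the job is handed in: The jam nut is seated tight (within 0.06 rad), the lower nut is within 0.25 rad of its setting, and the spanner rests flat and still on the lower nut (jaw's middle within 8 mm of the nut's axis), its handle on the pin's side of the board, all released (horizontal distance between spanner_jaw and nut_center below 0.008 m and z of spanner_jaw in the frame of nut_center below 0.006 m and angle between spanner's own z axis and vertical below 0.1 rad and y of spanner_grip in the frame of fixture above 0.06 m and value of joint jam above -0.06 rad and value of joint nut between -0.25 and 0.25 rad and linear speed of spanner below 0.02 m/s and angular speed of lever below 0.1 rad/s); the robot touches nothing.
It fails at once if the lower nut is turned more than 0.25 rad from its setting (value of joint nut above 0.25 rad or value of joint nut below -0.25 rad).
It fails at once if overtightened or knocked: the spanner is driven against the pin with more than 16 N (25 N at the lever's ball) (contact force between spanner and pin above 16 N).
It fails at once if a bystander tool is moved more than 20 mm (distance of any of plane, chisel, glue from where it was at the start of the episode above 0.02 m).
It also fails if it takes over 72 s, if anything falls off the work surface, if the arm or the gripper's body presses on something with over 40 N, if the wrist force passes 120 N, or if a joint passes its speed limit or range.

## Working session

There is one attempt and no reset: what is moved stays moved. The work goes in short steps, Python scripts to look and compute and a shell command to move; the robot and the scene stay as the last step left them, time stands still between calls to the robot, and variables do not carry over. Pictures are saved under pics/ and viewed, at most 10 in all, crops included, and the job is handed in when it is done.

```bash
mkdir -p pics; cat > h.py <<'E'
import numpy as np, cv2
from rig import readout, capture, calibration, bot, look_for
def cloud(cam, d):
    c=calibration(cam); K=np.array(c["mtx"]);T=np.array(c["T"])
    v,u=np.mgrid[0:480,0:640]
    P=np.stack([(u-K[0,2])/K[0,0]*d,(v-K[1,2])/K[1,1]*d,d],-1)
    return P@T[:3,:3].T+T[:3,3]
E
python3 - <<'E'
from h import *
for c in ("top","side"):
    p,d=capture(c); np.savez(f"{c}.npz",p=p,d=d); cv2.imwrite(f"pics/{c}0.png",p[...,::-1])
    print(c,np.round(calibration(c)["T"],3).tolist(),np.round(calibration(c)["mtx"],1).tolist())
for t in ("spanner","fixture","lever","pin","nut_center"):
    print(t,[(np.round(r["extent"]).tolist(),round(r["conf"],2)) for r in look_for(t,"top")])
s=readout.read_state();print(s)
E
```

```text
top [[0.022, -0.989, 0.148, 0.424], [-1.0, -0.021, 0.006, -0.043], [-0.003, -0.148, -0.989, 0.94], [0.0, 0.0, 0.0, 1.0]] [[447.0, 0.0, 323.2], [0.0, 447.0, 239.6], [0.0, 0.0, 1.0]]
side [[-0.87, -0.386, 0.308, 0.219], [-0.494, 0.664, -0.562, 0.574], [0.012, -0.64, -0.768, 0.905], [0.0, 0.0, 0.0, 1.0]] [[561.0, 0.0, 328.7], [0.0, 561.0, 240.7], [0.0, 0.0, 1.0]]
spanner [([203.0, 316.0, 280.0, 349.0], 0.7), ([172.0, 179.0, 227.0, 287.0], 0.55)]
fixture [([237.0, 189.0, 388.0, 260.0], 0.55)]
lever [([336.0, 213.0, 390.0, 226.0], 0.63)]
pin [([248.0, 197.0, 252.0, 206.0], 0.58)]
nut_center [([318.0, 217.0, 387.0, 235.0], 0.84)]
{'time_s': 0.35, 'joint_positions': array([-7.65746925e+01,  3.02396010e+01,  8.21019009e+01, -9.80342019e-04,
        6.76887347e+01, -1.02263361e+01]), 'qvel': array([ 0.0114131 , -0.11395933, -0.16864625, -0.05439854,  0.0723395 ,
        0.01652557]), 'tau': array([ 3.11108170e-05, -4.39502335e+01, -1.76593727e+01,  6.33413997e-02,
        5.39876288e-02, -9.33966658e-05]), 'position': array([ 0.25073536, -0.57235228,  0.29199658]), 'tcp_rot': array([[ 9.15998901e-01,  4.01180751e-01, -1.37923323e-04],
       [ 4.01180767e-01, -9.15998762e-01,  5.09631980e-04],
       [ 7.81169479e-05, -5.22154518e-04, -9.99999861e-01]]), 'force': array([-0.30392954,  0.41931448,  0.70701435]), 'moment': array([-0.0003764 ,  0.02948585,  0.04547189]), 'grasp_force': 0.0, 'opening': 0.9983694264793147}
```

View pics/top0.png

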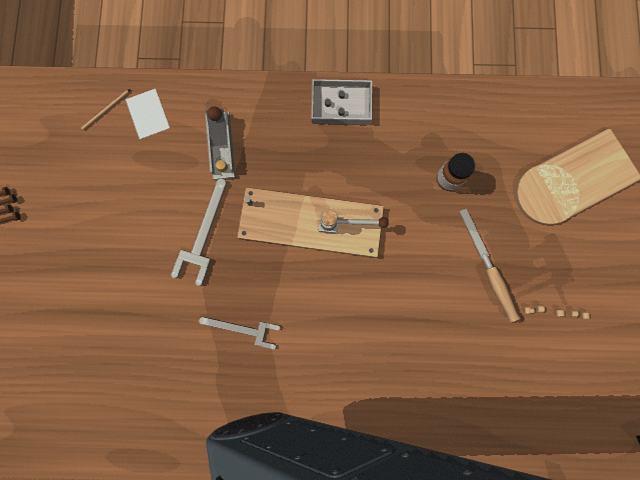

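View pics/side0.png

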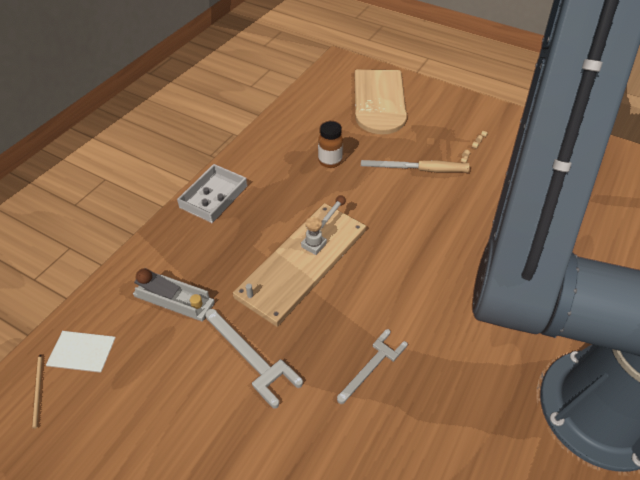

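The top view shows two spanners: the upper one at about (200,232), roughly 230 mm long, and the lower one at (240,332), roughly 160 mm long. The upper, longer one fits the 210 mm handle. The board runs from (240,190) to (383,257), with the post at (328,220), the pin at (250,201) and the lever ball at (384,222). Next I measure these and check the choice in a crop.

```bash
python3 - <<'E'
from h import *
z=np.load("top.npz");p,d=z["p"],z["d"];P=cloud("top",d)
hsv=cv2.cvtColor(p,cv2.COLOR_RGB2HSV)
c=calibration("top");K=np.array(c["mtx"]);T=np.array(c["T"])
def at(uv,h):
    uv=np.atleast_2d(uv).astype(float);r=np.c_[(uv[:,0]-K[0,2])/K[0,0],(uv[:,1]-K[1,2])/K[1,1],np.ones(len(uv))]@T[:3,:3].T
    return T[:3,3]+r*((h-T[2,3])/r[:,2])[:,None]
print("bench z",np.median(P[300:400,300:400,2]))
for n,(l,t,r,b) in dict(big=(165,178,232,292),small=(195,312,285,352)).items():
    m=np.zeros((480,640),np.uint8);m[t:b,l:r]=((hsv[t:b,l:r,1]<70)&(hsv[t:b,l:r,2]>110))
    k,lab,st,_=cv2.connectedComponentsWithStats(m);
    i=1+np.argmax(st[1:,4]);v,u=np.nonzero(lab==i)
    q=at(np.c_[u,v],.012);rect=cv2.minAreaRect(q[:,:2].astype(np.float32)*1000)
    print(n,st[i],rect,"z",np.median(P[v,u,2]),"mean",q.mean(0)); np.save(n+".npy",q)
    print(cv2.boxPoints(rect).round(1).tolist())
# board
m=((P[...,2]>.012)&(P[...,2]<.028)); 
m[:185]=0;m[265:]=0;m[:,:234]=0;m[:,395:]=0
m&=hsv[...,1]>40
v,u=np.nonzero(m);q=at(np.c_[u,v],.02)
rect=cv2.minAreaRect(q[:,:2].astype(np.float32)*1000);print("board",rect,cv2.boxPoints(rect).round(1).tolist())
# high things
for n,(lo,hi) in dict(cork=(.08,.1),).items():
    m=(P[190:260,300:360,2]>lo)&(P[190:260,300:360,2]<hi);print(n,m.sum(),P[190:260,300:360][m].mean(0))
m=(P[200:240,370:395,2]>.045)&(P[200:240,370:395,2]<.08);print("ball",m.sum(),P[200:240,370:395][m].mean(0))
m=(P[190:212,242:260,2]>.035);print("pin",m.sum(),P[190:212,242:260][m].mean(0))
crop=cv2.resize(p[170:360,160:400],None,fx=3.3,fy=3,interpolation=cv2.INTER_CUBIC);crop=cv2.resize(p[170:360,160:400],(752,596),interpolation=cv2.INTER_CUBIC)
cv2.imwrite("pics/crop1.png",crop[...,::-1])
E
```

```text
bench z 0.0008458383086180077
big [ 171  178   55  108 1275] ((580.6416625976562, 214.79681396484375), (67.20748901367188, 230.1570587158203), 73.85874938964844) z 0.012573942613566147 mean [0.56406347 0.21950517 0.012     ]
[[460.79998779296875, 214.5], [681.7999877929688, 150.5], [700.5, 215.10000610351562], [479.3999938964844, 279.1000061035156]]
small [199 317  81  32 697] ((375.56365966796875, 132.01712036132812), (164.3376007080078, 47.659236907958984), 78.98832702636719) z 0.009316058131636606 mean [0.37358473 0.12103171 0.012     ]
[[336.5, 55.900001525878906], [383.29998779296875, 46.79999923706055], [414.6000061035156, 208.10000610351562], [367.8999938964844, 217.1999969482422]]
board ((599.0806274414062, -10.508010864257812), (294.60125732421875, 110.93270111083984), 83.33499145507812) [[526.9000244140625, -150.39999389648438], [637.0999755859375, -163.3000030517578], [671.2999877929688, 129.39999389648438], [561.0999755859375, 142.1999969482422]]
cork 210 [ 0.59458912 -0.04761273  0.09076817]
ball 136 [ 0.59356221 -0.15129283  0.06087268]
pin 41 [0.6252837  0.10961587 0.09303656]
```

View pics/crop1.png

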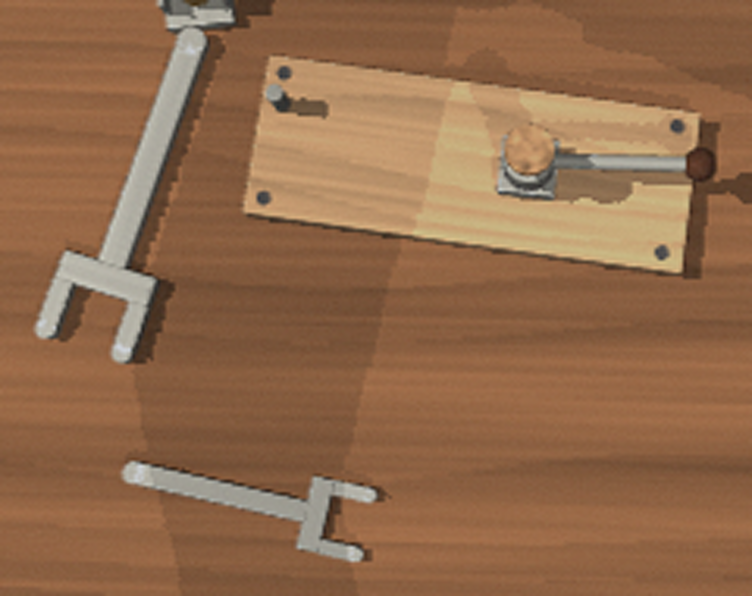

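The crop shows the upper spanner from the plane's foot at crop (190,40) down to its jaw tips at (45,330) and (120,355). It measures 230 x 67 mm against 230.5 x 66.5 mm expected, so it is the larger one. The board measures 294.6 x 111 mm, and its origin agrees with the cork to within 0.2 mm. I'll use a helper for the move arithmetic and start moving.

```bash
cat >> h.py <<'E'
from scipy.spatial.transform import Rotation as R
O=np.array([.5947,-.0477]); fy=np.array([.116,.993])/np.hypot(.116,.993); fx=np.array([fy[1],-fy[0]])
def F(x,y): return O+fx*x+fy*y
def down(yaw):
    a=np.radians(yaw);return np.array([[np.cos(a),np.sin(a),0],[np.sin(a),-np.cos(a),0],[0,0,-1.]])
def rel(pos,yaw):
    s=readout.read_state();M=np.array(s["tcp_rot"])
    sh=M.T@(np.array(pos)-s["position"])/.2; t=R.from_matrix(M.T@down(yaw)).as_rotvec()/np.pi
    print("t",round(s["time_s"],2),"pos",s["position"].round(4),"yaw",round(np.degrees(np.arctan2(M[1,0],M[0,0])),2),"F",s["force"].round(1),"open",round(s["opening"],3),"grip",s["grasp_force"])
    print("ROW",sh.round(4),t.round(4))
E
R="[1,-1,0,0,0,0,-1]"
python3 -m pendant '[[1,-1,0,0,0,0,-1],[1,-1,0,0,0,0,-1],[1,-1,0,0,0,0,-1],[1,-1,0,0,0,0,-1],[1,-1,0,0,0,0,-1],[1,-1,0,0,0,0,-1],[1,-1,0,0,0,0,-1]]'
python3 -m pendant '[[1,-1,0,0,0,0,-1],[1,-1,0,0,0,0,-1],[1,-1,0,0,0,0,-1],[1,-1,0,0,0,0,-1],[1,-1,0,0,0,0,-1],[1,-1,0,0,0,0,-1],[1,-1,0,0,0,0,-1]]'
python3 -m pendant '[[1,-1,0,0,0,0,-1],[1,-1,0,0,0,0,-1],[1,-1,0,0,0,0,-1],[1,-1,0,0,0,0,-1],[1,-1,0,0,0,0,-1],[1,-1,0,0,0,0,-1],[1,-1,0,0,0,0,-1]]'
python3 -c "
from h import *
rel([.5666,.2189,.16],-16.1)"
```

```text
time_s: 1.05
position: [0.354, -0.3045, 0.2922]
tcp_rot: [[0.914, 0.406, -0.001], [0.406, -0.914, 0.003], [0.0, -0.003, -1.0]]
force: [-0.5, -0.8, 0.7]
opening: 1.003
grasp_force: 0.0
time_s: 1.75
position: [0.4581, -0.0432, 0.2925]
tcp_rot: [[0.914, 0.406, 0.002], [0.406, -0.914, 0.0], [0.002, 0.001, -1.0]]
force: [-1.1, -0.7, -0.0]
opening: 0.998
grasp_force: 0.0
time_s: 2.45
position: [0.5621, 0.2199, 0.2921]
tcp_rot: [[0.915, 0.404, 0.003], [0.404, -0.915, 0.001], [0.003, 0.0, -1.0]]
force: [-0.7, -0.4, -0.5]
opening: 1.001
grasp_force: 0.0
t 2.45 pos [0.5621 0.2199 0.2921] yaw 23.82 F [-0.7 -0.4 -0.5] open 1.001 grip 0.0
ROW [0.0162 0.0135 0.6608] [-0.0003 -0.0011  0.2218]
```

```bash
python3 -m pendant '[[0.02,0.015,0.3,0,0,0.22,-1],[0.02,0.015,0.66,0,0,0.22,-1],[0.02,0.015,0.66,0,0,0.22,-1],[0.02,0.015,0.66,0,0,0.22,-1],[0.02,0.015,0.66,0,0,0.22,-1],[0.02,0.015,0.66,0,0,0.22,-1],[0.02,0.015,0.66,0,0,0.22,-1]]' >/dev/null
python3 - <<'E'
from h import *
rel([.5666,.2189,.0735],-16.1)
p,d=capture("side");cv2.imwrite("pics/side1.png",p[...,::-1])
E
```

```text
t 3.15 pos [0.5651 0.215  0.1604] yaw -15.93 F [-0.5  1.4  0.6] open 1.002 grip 0.0
ROW [ 0.0017 -0.0209  0.4345] [ 0.0001 -0.0001  0.001 ]
```

View pics/side1.png

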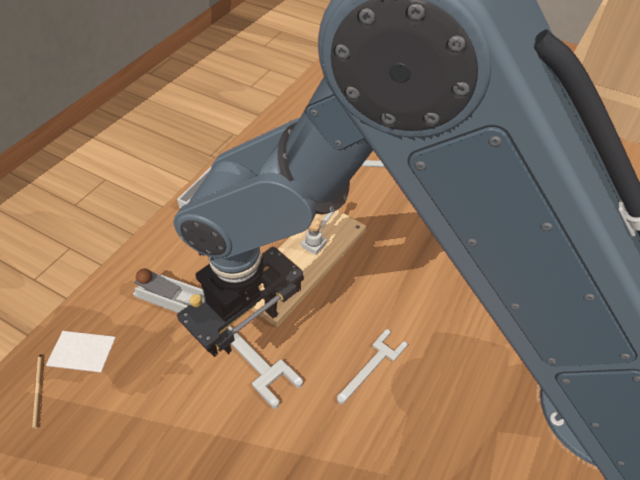

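The side view shows the fingers straddling the handle near (240,340), clear of the plane at (170,290) and with the body's long side across the spanner. I descend and close.

```bash
python3 -m pendant '[[0,-0.02,0.2,0,0,0,-1],[0,-0.02,0.35,0,0,0,-1],[0,-0.02,0.43,0,0,0,-1],[0,-0.02,0.43,0,0,0,-1],[0,-0.02,0.43,0,0,0,-1]]' 
python3 -m pendant '[[0,0,0,0,0,0,1],[0,0,0,0,0,0,1],[0,0,0,0,0,0,1],[0,0,0,0,0,0,1],[0,0,0,0,0,0,1],[0,0,0,0,0,0,1],[0,0,0,0,0,0,1],[0,0,0,0,0,0,1]]'
python3 -c "
from h import *
rel([.5666,.2189,.24],-16.1)"
```

```text
time_s: 3.7
position: [0.5662, 0.2205, 0.0748]
tcp_rot: [[0.962, -0.274, 0.001], [-0.274, -0.962, 0.0], [0.001, -0.0, -1.0]]
force: [-0.1, 0.4, 0.5]
opening: 1.002
grasp_force: 0.0
time_s: 4.5
position: [0.5656, 0.2205, 0.0742]
tcp_rot: [[0.962, -0.275, -0.0], [-0.275, -0.962, -0.0], [-0.0, 0.0, -1.0]]
force: [0.2, 0.3, 0.1]
opening: 0.354
grasp_force: 0.0
t 4.5 pos [0.5656 0.2205 0.0742] yaw -15.95 F [0.2 0.3 0.1] open 0.354 grip 0.0
ROW [ 0.0071  0.0065 -0.8291] [0.     0.0001 0.0009]
```

```bash
python3 -m pendant '[[0,0,0,0,0,0,1],[0,0,0,0,0,0,1],[0,0,0,0,0,0,1],[0,0,0,0,0,0,1],[0,0,0,0,0,0,1],[0,0,0,0,0,0,1]]'
python3 -m pendant '[[0,0,-0.1,0,0,0,1],[0,0,-0.25,0,0,0,1],[0,0,-0.45,0,0,0,1],[0,0,-0.65,0,0,0,1],[0,0,-0.8,0,0,0,1],[0,0,-0.8,0,0,0,1],[0,0,-0.8,0,0,0,1]]'
python3 - <<'E'
from h import *
g=F(0,150);print(g);rel([g[0],g[1],.235],83.34)
E
```

```text
time_s: 5.1
position: [0.5654, 0.2203, 0.0742]
tcp_rot: [[0.962, -0.275, -0.001], [-0.275, -0.962, -0.0], [-0.0, 0.001, -1.0]]
force: [0.1, -3.5, 0.8]
opening: 0.228
grasp_force: 30.0
time_s: 5.8
position: [0.5649, 0.2207, 0.2335]
tcp_rot: [[0.962, -0.275, -0.001], [-0.275, -0.962, 0.0], [-0.001, -0.0, -1.0]]
force: [-0.3, 0.6, -5.4]
opening: 0.225
grasp_force: 30.0
[ 17.9990081  148.93917882]
t 5.8 pos [0.5649 0.2207 0.2335] yaw -15.94 F [-0.3  0.6 -5.4] open 0.225 grip 29.98973160982132
ROW [-1.204093e+02 -7.389383e+02  1.236000e-01] [-3.000e-04  2.000e-04 -5.516e-01]
```

```bash
python3 -m pendant '[[0,0,0,0,0,-0.04,1],[0,0,0,0,0,-0.08,1],[0,0,0,0,0,-0.12,1],[0,0,0,0,0,-0.16,1],[0,0,0,0,0,-0.2,1],[0,0,0,0,0,-0.24,1],[0,0,0,0,0,-0.28,1],[0,0,0,0,0,-0.28,1]]' >/dev/null
python3 -m pendant '[[0,0,0,0,0,-0.04,1],[0,0,0,0,0,-0.08,1],[0,0,0,0,0,-0.12,1],[0,0,0,0,0,-0.16,1],[0,0,0,0,0,-0.2,1],[0,0,0,0,0,-0.24,1],[0,0,0,0,0,-0.27,1],[0,0,0,0,0,-0.27,1]]' >/dev/null
sed -i 's/return O+fx\*x+fy\*y/return O+(fx*x+fy*y)\/1000/' h.py
cat >> h.py <<'E'
def spanner(cam="side",zlo=0,zhi=9,sat=70,val=100):
    "fit big spanner seen below/around gripper: grey pixels with height near the held height"
    p,d=capture(cam);P=cloud(cam,d);hsv=cv2.cvtColor(p,cv2.COLOR_RGB2HSV)
    m=(hsv[...,1]<sat)&(hsv[...,2]>val)&(P[...,2]>zlo)&(P[...,2]<zhi)&(d>0)
    return p,m,P
E
python3 - <<'E'
from h import *
g=F(0,145);print(g);rel([g[0],g[1],.235],83.34)
p,m,P=spanner("top",.13,.2)
m[:, :60]=0
cv2.imwrite("pics/top2.png",p[...,::-1]); print(m.sum()); np.savez("t2",p=p,m=m,P=P)
E
```

```text
[0.61152416 0.09632065]
t 7.4 pos [0.5645 0.2204 0.2321] yaw 82.9 F [-0.4  0.7 -5.3] open 0.222 grip 29.989592134952545
ROW [-0.5866  0.3099 -0.0148] [-0.0013  0.0004 -0.0024]
941
```

View pics/top2.png

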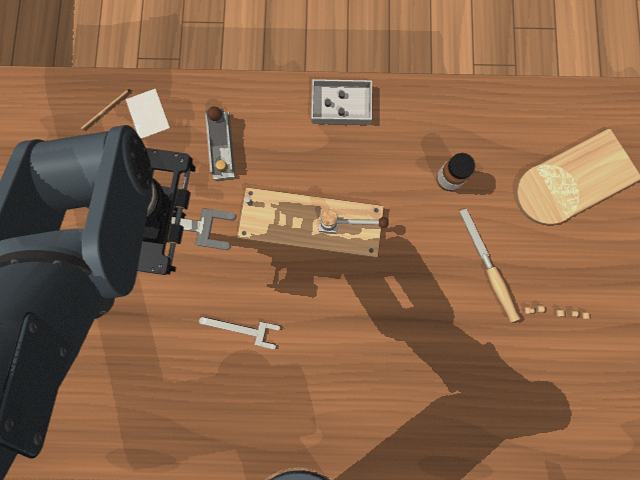

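The top view shows the spanner held level, with its head at (196-236, 208-250) pointing towards the post. I measure its pose in the tool.

```bash
cat >> h.py <<'E'
def at(cam,uv,h):
    c=calibration(cam);K=np.array(c["mtx"]);T=np.array(c["T"])
    uv=np.atleast_2d(uv).astype(float);r=np.c_[(uv[:,0]-K[0,2])/K[0,0],(uv[:,1]-K[1,2])/K[1,1],np.ones(len(uv))]@T[:3,:3].T
    return T[:3,3]+r*((h-T[2,3])/r[:,2])[:,None]
def head(p,box,ztop,tcp,yaw):
    "min rect of spanner head (prongs+bridge): jaw middle and axis relative to the tool"
    l,t,r,b=box;hsv=cv2.cvtColor(p,cv2.COLOR_RGB2HSV)
    m=np.zeros((480,640),np.uint8);m[t:b,l:r]=(hsv[t:b,l:r,1]<70)&(hsv[t:b,l:r,2]>100)
    k,lab,st,_=cv2.connectedComponentsWithStats(m);i=1+np.argmax(st[1:,4]);v,u=np.nonzero(lab==i)
    q=at("top",np.c_[u,v],ztop)[:,:2]*1000
    a=np.radians(yaw);ax=-np.array([np.cos(a),np.sin(a)])   # nominal jaw direction
    c=cv2.boxPoints(cv2.minAreaRect(q.astype(np.float32)))
    o=c[np.argsort(c@ax)];back=o[:2].mean(0);front=o[2:].mean(0)
    dr=(front-back)/np.linalg.norm(front-back);jaw=front-dr*20.5
    print("px",len(q),"len",np.linalg.norm(front-back).round(1),"wid",np.linalg.norm(o[3]-o[2]).round(1),"jaw",jaw.round(1),"axis deg",np.degrees(np.arctan2(dr[1],dr[0])).round(2),"grip-pt",(jaw-dr*80).round(1),"tcp->jaw along/left",((jaw-1000*np.array(tcp[:2]))@ax).round(1),(ax[0]*(jaw-1000*np.array(tcp[:2]))[1]-ax[1]*(jaw-1000*np.array(tcp[:2]))[0]).round(1))
    return jaw,dr
E
python3 - <<'E'
from h import *
z=np.load("t2.npz");s=readout.read_state()
head(z["p"],(197,200,245,258),s["position"][2]-.062,s["position"],82.9)
m=z["m"];m[:,:197]=0;m[:,245:]=0;print(np.median(z["P"][m.astype(bool)][:,2]))
E
```

```text
px 746 len 63.1 wid 67.2 jaw [553.7 142. ] axis deg -96.69 grip-pt [563.1 221.5] tcp->jaw along/left 79.1 -1.2
0.17066731544516034
```

```bash
python3 - <<'E'
from h import *
g=F(0,64)+[.0108,.0784];print(g);rel([g[0],g[1],.235],82.94)
E
```

```text
[0.61292584 0.09426773]
t 7.45 pos [0.5647 0.2204 0.2324] yaw 82.82 F [-0.4 -0.8 -4.6] open 0.227 grip 29.989252388477325
ROW [-0.5957  0.318  -0.0135] [-0.0011  0.0003 -0.0006]
```

```bash
python3 -m pendant '[[-0.2,0.11,0,0,0,0,1],[-0.4,0.21,0,0,0,0,1],[-0.595,0.318,0,0,0,0,1],[-0.595,0.318,0.15,0,0,0,1],[-0.595,0.318,0.3,0,0,0,1],[-0.595,0.318,0.45,0,0,0,1],[-0.595,0.318,0.45,0,0,0,1],[-0.595,0.318,0.45,0,0,0,1]]'
python3 - <<'E'
from h import *
p,d=capture("top");s=readout.read_state();cv2.imwrite("pics/top3.png",cv2.resize(p[160:280,200:420],(792,432),interpolation=cv2.INTER_CUBIC)[...,::-1]);np.save("t3",p)
g=F(0,64)+[.0108,.0784];rel([g[0],g[1],.096],82.94)
E
```

```text
time_s: 8.25
position: [0.614, 0.0948, 0.1435]
tcp_rot: [[0.123, 0.992, -0.002], [0.992, -0.123, 0.0], [-0.0, -0.002, -1.0]]
force: [0.1, -0.5, -3.7]
opening: 0.223
grasp_force: 30.0
t 8.3 pos [0.6151 0.0948 0.1449] yaw 82.98 F [ 1.2  0.3 -4.6] open 0.226 grip 29.98993009328842
ROW [-0.0042 -0.0106  0.2444] [ 0.0004 -0.0001  0.0002]
```

View pics/top3.png

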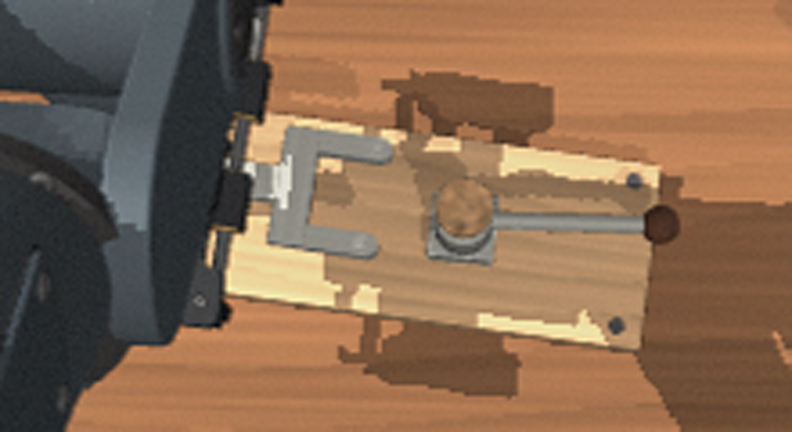

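The crop shows the head at crop (270-392, 128-258), shaded, pointing at the nut at (462,235). I refine the jaw position at this height.

```bash
python3 - <<'E'
import h
from h import *
p=np.load("t3.npy");s=readout.read_state()
q=p.copy();hsv=cv2.cvtColor(p,cv2.COLOR_RGB2HSV)
q[(hsv[...,1]<70)&(hsv[...,2]>60)]=200   # grey incl. shade
jaw,dr=head(q,(280,188,313,238),s["position"][2]-.062,s["position"],82.98)
w=(jaw/1000-O)*1000;print("jaw in fixture",(w@fx).round(2),(w@fy).round(2),"axis vs -fy deg",(np.degrees(np.arctan2(dr[1],dr[0]))-np.degrees(np.arctan2(-fy[1],-fy[0]))).round(2))
E
```

```text
px 539 len 57.3 wid 68.0 jaw [602.6  16.3] axis deg -96.99 grip-pt [612.3  95.7] tcp->jaw along/left 79.5 -2.8
jaw in fixture 0.42 64.48 axis vs -fy deg -0.33
```

```bash
python3 -m pendant '[[0,-0.002,0.08,0,0,0,1],[0,-0.002,0.16,0,0,0,1],[0,-0.002,0.22,0,0,0,1],[0,-0.002,0.245,0,0,0,1],[0,-0.002,0.245,0,0,0,1],[0,-0.002,0.245,0,0,0,1]]'
python3 -m pendant '[[-0.05,0,0,0,0,0,1],[-0.08,0,0,0,0,0,1],[-0.11,0.001,0,0,0,0,1],[-0.13,0.001,0,0,0,0,1],[-0.15,0.001,0,0,0,0,1],[-0.17,0.001,0,0,0,0,1],[-0.17,0.001,0,0,0,0,1]]'
python3 - <<'E'
from h import *
p,d=capture("top");rel([0.6,0.1,.096],83.34)
p2,d=capture("side")
a=cv2.resize(p[180:260,270:350],(400,400),interpolation=cv2.INTER_CUBIC);b=cv2.resize(p2[200:310,230:340],(400,400),interpolation=cv2.INTER_CUBIC)
cv2.imwrite("pics/ins.png",np.hstack([a,b])[...,::-1])
E
```

```text
time_s: 8.9
position: [0.6143, 0.0948, 0.0955]
tcp_rot: [[0.121, 0.993, 0.001], [0.993, -0.121, -0.0], [0.0, 0.001, -1.0]]
force: [-0.1, -0.1, -4.4]
opening: 0.222
grasp_force: 30.0
time_s: 9.6
position: [0.6098, 0.0604, 0.0952]
tcp_rot: [[0.122, 0.993, -0.001], [0.993, -0.122, -0.0], [-0.0, -0.001, -1.0]]
force: [-0.0, -0.3, -5.2]
opening: 0.222
grasp_force: 30.0
t 9.65 pos [0.6098 0.0607 0.0952] yaw 83.03 F [-0.5 -0.5 -5. ] open 0.226 grip 29.992323517799377
ROW [ 0.1892 -0.0725 -0.0041] [-0.0002  0.     -0.0017]
```

View pics/ins.png

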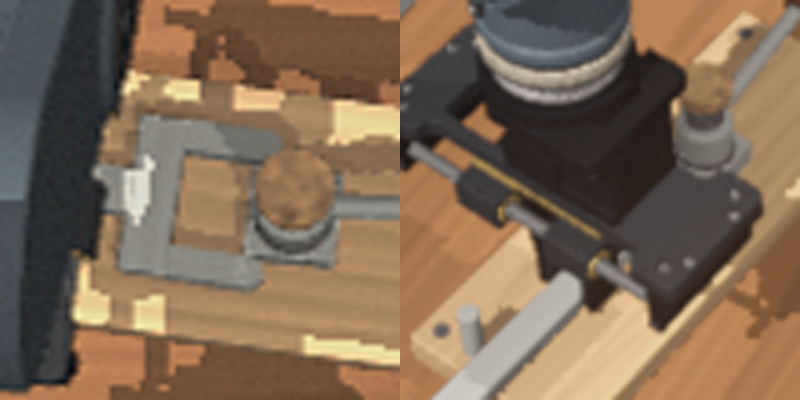

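The left half shows the prong tips at (275,140) and (250,275) just entering either side of the nut. The right half shows the handle passing beside the pin at (470,325). I continue slowly.

```bash
python3 -m pendant '[[-0.015,0,0,0,0,0,1],[-0.03,0,0,0,0,0,1],[-0.045,0.001,0,0,0,0,1],[-0.06,0.001,0,0,0,0,1],[-0.06,0.001,0,0,0,0,1]]'
python3 -m pendant '[[-0.015,0,0,0,0,0,1],[-0.03,0,0,0,0,0,1],[-0.045,0,0,0,0,0,1],[-0.06,0,0,0,0,0,1],[-0.06,0,0,0,0,0,1]]'
```

```text
time_s: 10.2
position: [0.6084, 0.0486, 0.0952]
tcp_rot: [[0.121, 0.993, -0.001], [0.993, -0.121, -0.0], [-0.0, -0.001, -1.0]]
force: [-2.0, -0.6, -5.2]
opening: 0.224
grasp_force: 30.0
time_s: 10.7
position: [0.607, 0.0366, 0.0952]
tcp_rot: [[0.121, 0.993, -0.001], [0.993, -0.121, -0.0], [-0.0, -0.001, -1.0]]
force: [-1.9, -0.2, -4.5]
opening: 0.224
grasp_force: 30.0
```

```bash
python3 -m pendant '[[-0.01,0,0,0,0,0,1],[-0.02,0,0,0,0,0,1],[-0.028,0,0,0,0,0,1],[-0.028,0,0,0,0,0,1]]'
python3 -m pendant '[[-0.004,0,0,0,0,0,1],[-0.006,0,0,0,0,0,1],[-0.006,0,0,0,0,0,1]]'
```

```text
time_s: 11.1
position: [0.6064, 0.0317, 0.0952]
tcp_rot: [[0.121, 0.993, -0.001], [0.993, -0.121, 0.0], [0.0, -0.001, -1.0]]
force: [-2.0, 2.0, -4.4]
opening: 0.221
grasp_force: 30.0
time_s: 11.4
position: [0.6064, 0.0314, 0.0953]
tcp_rot: [[0.121, 0.993, -0.0], [0.993, -0.121, 0.002], [0.002, -0.0, -1.0]]
force: [-1.0, 5.3, -4.1]
opening: 0.221
grasp_force: 30.0
```

```bash
python3 -m pendant '[[0.002,0,0.003,0,0,0,1],[0.002,0,0.006,0,0,0,1],[0.002,0,0.006,0,0,0,1]]'
python3 -m pendant '[[0,0,0,0,0,0,-1],[0,0,0,0,0,0,-1],[0,0,0,0,0,0,-1],[0,0,0,0,0,0,-1],[0,0,0,0,0,0,-1],[0,0,0,0,0,0,-1],[0,0,0,0,0,0,-1],[0,0,0,0,0,0,-1]]'
python3 -m pendant '[[0,0,-0.1,0,0,0,-1],[0,0,-0.3,0,0,0,-1],[0,0,-0.5,0,0,0,-1],[0,0,-0.7,0,0,0,-1],[0,0,-0.7,0,0,0,-1]]'
```

```text
time_s: 11.7
position: [0.6065, 0.0315, 0.0945]
tcp_rot: [[0.121, 0.993, -0.0], [0.993, -0.121, 0.001], [0.001, -0.0, -1.0]]
force: [-2.3, 4.9, -1.6]
opening: 0.229
grasp_force: 30.0
time_s: 12.5
position: [0.6066, 0.0308, 0.094]
tcp_rot: [[0.121, 0.993, 0.0], [0.993, -0.121, -0.0], [-0.0, 0.0, -1.0]]
force: [-0.2, 0.4, 0.1]
opening: 0.868
grasp_force: 0.0
time_s: 13.0
position: [0.6099, 0.0305, 0.2402]
tcp_rot: [[0.121, 0.993, 0.013], [0.993, -0.121, -0.002], [-0.0, 0.013, -1.0]]
force: [1.2, 0.3, 1.1]
opening: 1.0
grasp_force: 0.0
```

```bash
cat >> h.py <<'E'
def c(phi,z,r=85,off=20):
    a=np.radians(phi);xy=O*1000+r*np.array([np.cos(a),np.sin(a)])+off*np.array([-np.sin(a),np.cos(a)])
    return [*(xy/1000),z],phi+180
E
python3 - <<'E'
from h import *
p,d=capture("top");np.savez("t4",p=p,d=d)
cv2.imwrite("pics/top4.png",cv2.resize(p[170:270,220:400],(792,440),interpolation=cv2.INTER_CUBIC)[...,::-1])
rel(*c(-78,.2))
E
```

```text
t 13.05 pos [0.6083 0.0307 0.2374] yaw 83.06 F [-0.  -0.5 -0.2] open 0.999 grip 0.0
ROW [-0.7667  0.2111  0.1886] [ 0.0024  0.0004 -0.1052]
```

View pics/top4.png

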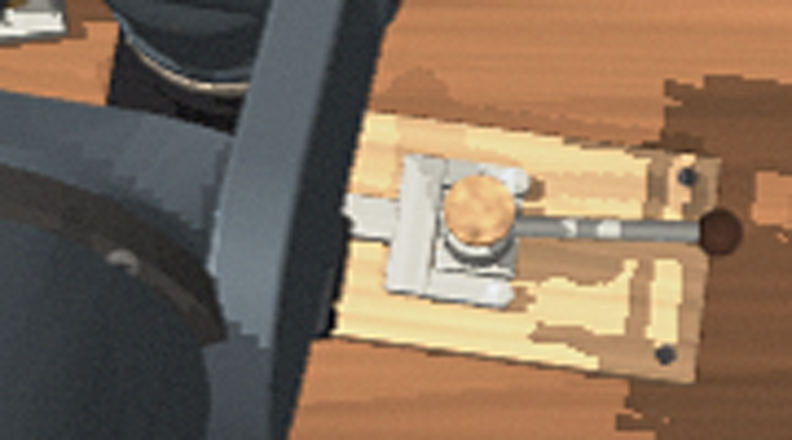

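The crop shows the jaw home round the nut, with prong ends at (525,180) and (510,292), and the lever untouched with its ball at (720,232). Next I move beside the lever with the fingers shut.

```bash
python3 -m pendant '[[-0.2,0.05,0,0,0,-0.03,1],[-0.4,0.1,0,0,0,-0.06,1],[-0.6,0.16,0,0,0,-0.08,1],[-0.767,0.211,0,0,0,-0.105,1],[-0.767,0.211,0.19,0,0,-0.105,1],[-0.767,0.211,0.19,0,0,-0.105,1],[-0.767,0.211,0.19,0,0,-0.105,1],[-0.767,0.211,0.19,0,0,-0.105,1]]'
python3 -m pendant '[[0,0,0,0,0,0,1],[0,0,0,0,0,0,1],[0,0,0,0,0,0,1],[0,0,0,0,0,0,1],[0,0,0,0,0,0,1],[0,0,0,0,0,0,1],[0,0,0,0,0,0,1]]'
python3 - <<'E'
from h import *
print(at("top",[383.6,222.7],.054));rel(*c(-78,.113))
E
```

```text
time_s: 13.85
position: [0.63, -0.1257, 0.1964]
tcp_rot: [[-0.208, 0.978, -0.0], [0.978, 0.208, 0.0], [0.0, -0.0, -1.0]]
force: [-0.3, 0.2, 0.9]
opening: 0.354
grasp_force: 0.0
time_s: 14.55
position: [0.6299, -0.1266, 0.196]
tcp_rot: [[-0.207, 0.978, -0.0], [0.978, 0.207, 0.0], [0.0, -0.0, -1.0]]
force: [0.1, 0.1, -0.1]
opening: 0.01
grasp_force: 0.0
[[ 0.59357253 -0.15897144  0.054     ]]
t 14.55 pos [ 0.6299 -0.1266  0.196 ] yaw 101.95 F [ 0.1  0.1 -0.1] open 0.01 grip 0.0
ROW [-0.0025  0.0101  0.4152] [-0.     -0.     -0.0003]
```

```bash
python3 -m pendant '[[0,0.01,0.2,0,0,0,1],[0,0.01,0.35,0,0,0,1],[0,0.01,0.415,0,0,0,1],[0,0.01,0.415,0,0,0,1],[0,0.01,0.415,0,0,0,1]]'
python3 - <<'E'
from h import *
for f in (-82,-86,-90,-94,-98,-102):rel(*c(f,.113))
E
```

```text
time_s: 15.05
position: [0.6325, -0.1264, 0.1137]
tcp_rot: [[-0.207, 0.978, 0.001], [0.978, 0.207, -0.0], [-0.001, 0.001, -1.0]]
force: [-0.6, 0.0, -0.1]
opening: 0.005
grasp_force: 0.0
t 15.05 pos [ 0.6325 -0.1264  0.1137] yaw 101.95 F [-0.6  0.  -0.1] open 0.005 grip 0.0
ROW [-0.0066 -0.0328  0.0035] [0.0003 0.0002 0.0219]
t 15.05 pos [ 0.6325 -0.1264  0.1137] yaw 101.95 F [-0.6  0.  -0.1] open 0.005 grip 0.0
ROW [-0.0105 -0.063   0.0035] [0.0003 0.0002 0.0442]
t 15.05 pos [ 0.6325 -0.1264  0.1137] yaw 101.95 F [-0.6  0.  -0.1] open 0.005 grip 0.0
ROW [-0.0122 -0.0934  0.0034] [0.0003 0.0002 0.0664]
t 15.05 pos [ 0.6325 -0.1264  0.1137] yaw 101.95 F [-0.6  0.  -0.1] open 0.005 grip 0.0
ROW [-0.0119 -0.1239  0.0034] [0.0004 0.0002 0.0886]
t 15.05 pos [ 0.6325 -0.1264  0.1137] yaw 101.95 F [-0.6  0.  -0.1] open 0.005 grip 0.0
ROW [-0.0094 -0.1543  0.0034] [4.000e-04 1.000e-04 1.108e-01]
t 15.05 pos [ 0.6325 -0.1264  0.1137] yaw 101.95 F [-0.6  0.  -0.1] open 0.005 grip 0.0
ROW [-0.0047 -0.1844  0.0033] [4.00e-04 1.00e-04 1.33e-01]
```

```bash
python3 -m pendant '[[-0.006,-0.03,0.002,0,0,0.022,1],[-0.01,-0.06,0.002,0,0,0.044,1],[-0.01,-0.06,0.002,0,0,0.044,1]]'
python3 -m pendant '[[-0.001,-0.004,0,0,0,0.003,1],[-0.002,-0.008,0,0,0,0.006,1],[-0.003,-0.012,0,0,0,0.009,1],[-0.003,-0.015,0,0,0,0.011,1],[-0.004,-0.019,0,0,0,0.014,1],[-0.005,-0.023,0,0,0,0.017,1],[-0.005,-0.026,0,0,0,0.019,1],[-0.006,-0.03,0,0,0,0.022,1]]'
```

```text
time_s: 15.35
position: [0.621, -0.1311, 0.1146]
tcp_rot: [[-0.07, 0.998, 0.002], [0.998, 0.07, -0.001], [-0.001, 0.002, -1.0]]
force: [-0.3, 0.2, 0.7]
opening: 0.002
grasp_force: 0.0
time_s: 16.15
position: [0.6145, -0.1322, 0.1125]
tcp_rot: [[-0.001, 1.0, -0.0], [1.0, 0.001, 0.0], [0.0, -0.0, -1.0]]
force: [0.7, 0.7, 0.4]
opening: 0.006
grasp_force: 0.0
```

```bash
python3 -m pendant '[[-0.001,-0.004,0,0,0,0.003,1],[-0.002,-0.008,0,0,0,0.006,1],[-0.003,-0.012,0,0,0,0.009,1],[-0.003,-0.015,0,0,0,0.011,1],[-0.004,-0.019,0,0,0,0.014,1],[-0.005,-0.023,0,0,0,0.017,1],[-0.005,-0.026,0,0,0,0.019,1],[-0.006,-0.03,0,0,0,0.022,1]]'
python3 -m pendant '[[-0.001,-0.004,0,0,0,0.003,1],[-0.002,-0.008,0,0,0,0.006,1],[-0.003,-0.012,0,0,0,0.009,1],[-0.003,-0.015,0,0,0,0.011,1],[-0.004,-0.019,0,0,0,0.014,1],[-0.005,-0.023,0,0,0,0.017,1],[-0.005,-0.026,0,0,0,0.019,1],[-0.006,-0.03,0,0,0,0.022,1]]'
```

```text
time_s: 16.95
position: [0.6086, -0.1335, 0.1127]
tcp_rot: [[0.069, 0.998, 0.0], [0.998, -0.069, -0.0], [-0.0, 0.0, -1.0]]
force: [0.6, 0.7, -0.6]
opening: 0.005
grasp_force: 0.2
time_s: 17.75
position: [0.6025, -0.1342, 0.1126]
tcp_rot: [[0.137, 0.991, 0.0], [0.991, -0.137, -0.0], [-0.0, 0.0, -1.0]]
force: [1.8, 0.7, -0.0]
opening: 0.006
grasp_force: 0.4
```

```bash
python3 -m pendant '[[-0.001,-0.004,0,0,0,0.003,1],[-0.002,-0.008,0,0,0,0.006,1],[-0.003,-0.012,0,0,0,0.009,1],[-0.003,-0.015,0,0,0,0.011,1],[-0.003,-0.015,0,0,0,0.011,1]]'
python3 - <<'E'
from h import *
p,d=capture("top");cv2.imwrite("pics/top5.png",cv2.resize(p[170:270,220:400],(792,440),interpolation=cv2.INTER_CUBIC)[...,::-1])
s=readout.read_state();print(s["force"],s["moment"],s["grasp_force"])
E
```

```text
time_s: 18.25
position: [0.5997, -0.1344, 0.1127]
tcp_rot: [[0.171, 0.985, 0.001], [0.985, -0.171, -0.0], [-0.0, 0.001, -1.0]]
force: [1.0, 0.8, 0.3]
opening: 0.004
grasp_force: 0.8
[ 1.93563264 -0.24642894  0.54427116] [ 0.11997205 -0.43663956  0.00702791] 0.8360414765775204
```

View pics/top5.png

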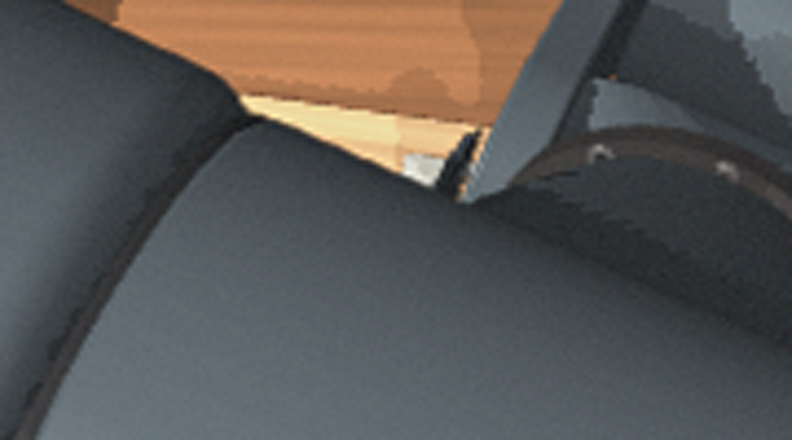

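The arm hides the scene in the top view, showing only a bit of the head at (420,165). I measure the handle's direction numerically from the side camera instead.

```bash
cat >> h.py <<'E'
def handle():
    p,d=capture("side");P=cloud("side",d);hsv=cv2.cvtColor(p,cv2.COLOR_RGB2HSV)
    w=(P[...,:2]-O)*1000;X=w@fx;Y=w@fy;Z=P[...,2]*1000
    m=(hsv[...,1]<75)&(Z>22)&(Z<40)&(abs(X)<35)&(Y>50)&(Y<205)&(abs(X-22)+abs(Y-170)>14)
    q=cv2.fitLine(np.c_[X[m],Y[m]].astype(np.float32),cv2.DIST_HUBER,0,.01,.01).ravel()
    if q[1]<0:q[:2]*=-1
    print("handle px",m.sum(),"z",np.median(Z[m]).round(1),"cw deg",np.degrees(np.arctan2(q[0],q[1])).round(2),"x at y=0,170",[(q[2]+q[0]/q[1]*(y-q[3])).round(1) for y in (0,170)])
E
python3 - <<'E'
from h import *
handle();s=readout.read_state();print(s["force"])
E
```

```text
handle px 831 z 32.3 cw deg 0.55 x at y=0,170 [np.float32(-1.3), np.float32(0.3)]
[1.71796746 0.22387357 0.36339431]
```

```bash
python3 -m pendant '[[-0.001,-0.004,0,0,0,0.003,1],[-0.002,-0.008,0,0,0,0.006,1],[-0.003,-0.012,0,0,0,0.009,1],[-0.003,-0.015,0,0,0,0.011,1],[-0.004,-0.019,0,0,0,0.014,1],[-0.005,-0.023,0,0,0,0.017,1],[-0.005,-0.026,0,0,0,0.019,1],[-0.006,-0.03,0,0,0,0.022,1]]'
python3 -m pendant '[[-0.001,-0.004,0,0,0,0.003,1],[-0.002,-0.008,0,0,0,0.006,1],[-0.003,-0.012,0,0,0,0.009,1],[-0.003,-0.015,0,0,0,0.011,1],[-0.004,-0.019,0,0,0,0.014,1],[-0.005,-0.023,0,0,0,0.017,1],[-0.005,-0.026,0,0,0,0.019,1],[-0.006,-0.03,0,0,0,0.022,1]]'
python3 - <<'E'
from h import *
handle();rel(*c(-112,.113))
E
```

```text
time_s: 19.15
position: [0.5939, -0.1346, 0.1128]
tcp_rot: [[0.239, 0.971, 0.001], [0.971, -0.239, -0.0], [0.0, 0.001, -1.0]]
force: [3.8, 0.9, -0.6]
opening: 0.004
grasp_force: 1.5
time_s: 19.95
position: [0.5873, -0.1343, 0.1127]
tcp_rot: [[0.306, 0.952, 0.0], [0.952, -0.306, 0.0], [0.0, 0.0, -1.0]]
force: [3.3, 2.2, -0.6]
opening: 0.011
grasp_force: 1.5
handle px 834 z 32.3 cw deg 1.47 x at y=0,170 [np.float32(-3.1), np.float32(1.2)]
t 20.0 pos [ 0.5871 -0.1342  0.1126] yaw 72.2 F [ 4.   1.5 -0.7] open 0.007 grip 1.5200714394450188
ROW [-0.0076 -0.0274 -0.0018] [-0.0001 -0.      0.0233]
```

```bash
python3 -m pendant '[[-0.002,-0.008,0,0,0,0.006,1],[-0.003,-0.015,0,0,0,0.011,1],[-0.005,-0.023,0,0,0,0.017,1],[-0.006,-0.03,0,0,0,0.022,1],[-0.007,-0.037,0,0,0,0.028,1],[-0.008,-0.045,0,0,0,0.033,1],[-0.009,-0.052,0,0,0,0.039,1],[-0.01,-0.06,0,0,0,0.044,1]]'
python3 -m pendant '[[-0.002,-0.008,0,0,0,0.006,1],[-0.003,-0.015,0,0,0,0.011,1],[-0.005,-0.023,0,0,0,0.017,1],[-0.006,-0.03,0,0,0,0.022,1]]'
python3 - <<'E'
from h import *
handle();rel(*c(-124,.113))
E
```

```text
time_s: 20.8
position: [0.5752, -0.1326, 0.1127]
tcp_rot: [[0.434, 0.901, 0.0], [0.901, -0.434, -0.0], [-0.0, 0.0, -1.0]]
force: [4.0, 2.1, -0.5]
opening: 0.002
grasp_force: 1.5
time_s: 21.2
position: [0.5692, -0.1311, 0.1127]
tcp_rot: [[0.496, 0.869, 0.0], [0.869, -0.496, -0.0], [-0.0, 0.0, -1.0]]
force: [3.0, 1.1, -0.0]
opening: 0.003
grasp_force: 1.5
handle px 836 z 32.2 cw deg 1.0 x at y=0,170 [np.float32(-1.8), np.float32(1.2)]
t 21.25 pos [ 0.569  -0.131   0.1127] yaw 60.27 F [ 3.6  0.1 -0.5] open 0.005 grip 1.5127404034137726
ROW [-0.0059 -0.0266 -0.0017] [-0.0001  0.      0.0237]
```

```bash
python3 -m pendant '[[-0.001,-0.006,0,0,0,0.0045,1],[-0.003,-0.012,0,0,0,0.009,1],[-0.004,-0.018,0,0,0,0.0133,1],[-0.005,-0.024,0,0,0,0.018,1],[-0.006,-0.03,0,0,0,0.022,1],[-0.006,-0.03,0,0,0,0.022,1]]' | grep -A1 -E "pos|force"
```

```text
position: [0.5633, -0.129, 0.1126]
tcp_rot: [[0.554, 0.833, -0.0], [0.833, -0.554, 0.0], [-0.0, -0.0, -1.0]]
force: [3.5, -0.4, -1.3]
opening: 0.006
grasp_force: 1.4
```

```bash
python3 -m pendant '[[-0.001,-0.006,0,0,0,0.0045,1],[-0.003,-0.012,0,0,0,0.009,1],[-0.004,-0.018,0,0,0,0.0133,1],[-0.005,-0.024,0,0,0,0.018,1],[-0.005,-0.024,0,0,0,0.018,1]]' | grep -A1 -E "pos|force"
```

```text
position: [0.5587, -0.1272, 0.1126]
tcp_rot: [[0.6, 0.8, -0.0], [0.8, -0.6, 0.0], [-0.0, -0.0, -1.0]]
force: [3.8, 0.9, -0.4]
opening: 0.003
grasp_force: 1.4
```

Now at about -127°, and still turning freely.

```bash
python3 -m pendant '[[-0.001,-0.006,0,0,0,0.0045,1],[-0.003,-0.012,0,0,0,0.009,1],[-0.004,-0.018,0,0,0,0.0133,1],[-0.005,-0.024,0,0,0,0.018,1],[-0.005,-0.024,0,0,0,0.018,1]]' | grep -A1 -E "pos|force"
```

```text
position: [0.5543, -0.1251, 0.1126]
tcp_rot: [[0.644, 0.765, -0.0], [0.765, -0.644, 0.0], [-0.0, -0.0, -1.0]]
force: [3.6, 0.0, 0.0]
opening: 0.003
grasp_force: 1.4
```

```bash
python3 -m pendant '[[-0.001,-0.006,0,0,0,0.0045,1],[-0.003,-0.012,0,0,0,0.009,1],[-0.004,-0.018,0,0,0,0.0133,1],[-0.005,-0.024,0,0,0,0.018,1],[-0.005,-0.024,0,0,0,0.018,1]]' | grep -A1 -E "pos|force"
```

```text
position: [0.55, -0.1228, 0.1127]
tcp_rot: [[0.686, 0.727, -0.0], [0.727, -0.686, 0.0], [-0.0, -0.0, -1.0]]
force: [4.9, -0.3, 0.3]
opening: 0.006
grasp_force: 1.4
```

```bash
python3 -m pendant '[[-0.001,-0.006,0,0,0,0.0045,1],[-0.003,-0.012,0,0,0,0.009,1],[-0.004,-0.018,0,0,0,0.0133,1],[-0.005,-0.024,0,0,0,0.018,1],[-0.005,-0.024,0,0,0,0.018,1]]' | grep -A1 -E "pos|force"
```

```text
position: [0.5458, -0.1202, 0.1126]
tcp_rot: [[0.726, 0.687, -0.0], [0.687, -0.726, 0.0], [-0.0, -0.0, -1.0]]
force: [3.6, -0.7, -0.6]
opening: 0.004
grasp_force: 1.4
```

```bash
python3 -m pendant '[[-0.001,-0.006,0,0,0,0.0045,1],[-0.003,-0.012,0,0,0,0.009,1],[-0.004,-0.018,0,0,0,0.0133,1],[-0.004,-0.018,0,0,0,0.0133,1]]' | grep -A1 -E "pos|force"
```

```text
position: [0.5428, -0.1181, 0.1127]
tcp_rot: [[0.754, 0.657, -0.0], [0.657, -0.754, 0.0], [-0.0, -0.0, -1.0]]
force: [2.2, -0.9, -0.5]
opening: 0.005
grasp_force: 1.4
```

```bash
python3 -m pendant '[[-0.001,-0.006,0,0,0,0.0045,1],[-0.003,-0.012,0,0,0,0.009,1],[-0.004,-0.018,0,0,0,0.0133,1],[-0.004,-0.018,0,0,0,0.0133,1]]' | grep -A1 -E "pos|force"
```

```text
position: [0.5398, -0.1159, 0.1127]
tcp_rot: [[0.781, 0.624, -0.0], [0.624, -0.781, 0.0], [-0.0, -0.0, -1.0]]
force: [3.0, -0.8, -0.3]
opening: 0.005
grasp_force: 1.4
```

```bash
python3 -m pendant '[[-0.001,-0.006,0,0,0,0.0045,1],[-0.003,-0.012,0,0,0,0.009,1],[-0.004,-0.018,0,0,0,0.0133,1],[-0.004,-0.018,0,0,0,0.0133,1]]' | grep -A1 -E "pos|force"
```

```text
position: [0.537, -0.1136, 0.1126]
tcp_rot: [[0.806, 0.591, -0.0], [0.591, -0.806, 0.0], [-0.0, -0.0, -1.0]]
force: [4.8, -0.3, 0.6]
opening: 0.005
grasp_force: 1.4
```

```bash
python3 -m pendant '[[-0.001,-0.006,0,0,0,0.0045,1],[-0.003,-0.012,0,0,0,0.009,1],[-0.004,-0.018,0,0,0,0.0133,1],[-0.004,-0.018,0,0,0,0.0133,1]]' | grep -A1 -E "pos|force"
```

```text
position: [0.5341, -0.1112, 0.1126]
tcp_rot: [[0.83, 0.557, -0.0], [0.557, -0.83, 0.0], [-0.0, -0.0, -1.0]]
force: [4.1, -1.8, -0.8]
opening: 0.005
grasp_force: 1.4
```

```bash
python3 -m pendant '[[-0.001,-0.006,0,0,0,0.0045,1],[-0.003,-0.012,0,0,0,0.009,1],[-0.004,-0.018,0,0,0,0.0133,1],[-0.004,-0.018,0,0,0,0.0133,1]]' | grep -A1 -E "pos|force"
```

```text
position: [0.5315, -0.1086, 0.1127]
tcp_rot: [[0.853, 0.522, -0.0], [0.522, -0.853, 0.0], [-0.0, -0.0, -1.0]]
force: [3.8, -1.5, 0.2]
opening: 0.005
grasp_force: 1.4
```

```bash
python3 -m pendant '[[-0.001,-0.006,0,0,0,0.0045,1],[-0.003,-0.012,0,0,0,0.009,1],[-0.004,-0.018,0,0,0,0.0133,1],[-0.004,-0.018,0,0,0,0.0133,1]]' | grep -A1 -E "pos|force"
python3 -c "
from h import *
handle()"
```

```text
position: [0.529, -0.1061, 0.1127]
tcp_rot: [[0.874, 0.486, 0.0], [0.486, -0.874, -0.0], [0.0, 0.0, -1.0]]
force: [3.3, -1.7, -1.3]
opening: 0.003
grasp_force: 1.5
handle px 834 z 32.1 cw deg 1.42 x at y=0,170 [np.float32(-2.9), np.float32(1.3)]
```

```bash
python3 -m pendant '[[-0.001,-0.006,0,0,0,0.0045,1],[-0.003,-0.012,0,0,0,0.009,1],[-0.004,-0.018,0,0,0,0.0133,1],[-0.004,-0.018,0,0,0,0.0133,1]]' | grep -A1 -E "pos|force"
```

```text
position: [0.527, -0.1036, 0.1128]
tcp_rot: [[0.894, 0.449, 0.001], [0.449, -0.894, -0.001], [0.001, 0.001, -1.0]]
force: [3.7, -2.9, -1.3]
opening: 0.004
grasp_force: 2.4
```

The pad force has started to rise, so the nut is seating. I nip it up in 1.5° steps.

```bash
python3 -m pendant '[[-0.001,-0.006,0,0,0,0.0045,1],[-0.002,-0.011,0,0,0,0.008,1],[-0.002,-0.011,0,0,0,0.008,1]]' | grep -A1 -E "pos|force"
```

```text
position: [0.526, -0.1024, 0.1129]
tcp_rot: [[0.904, 0.427, 0.002], [0.427, -0.904, -0.002], [0.001, 0.002, -1.0]]
force: [3.4, -4.5, 0.3]
opening: 0.006
grasp_force: 3.1
```

```bash
python3 -m pendant '[[-0.001,-0.006,0,0,0,0.0045,1],[-0.002,-0.011,0,0,0,0.008,1],[-0.002,-0.011,0,0,0,0.008,1]]' | grep -A1 -E "pos|force"
```

```text
position: [0.5251, -0.1012, 0.113]
tcp_rot: [[0.915, 0.404, 0.003], [0.404, -0.915, -0.003], [0.001, 0.004, -1.0]]
force: [4.1, -7.1, -0.1]
opening: 0.007
grasp_force: 3.8
```

```bash
python3 -m pendant '[[-0.001,-0.006,0,0,0,0.0045,1],[-0.002,-0.011,0,0,0,0.008,1],[-0.002,-0.011,0,0,0,0.008,1]]' | grep -A1 -E "pos|force"
```

```text
position: [0.5241, -0.0998, 0.1131]
tcp_rot: [[0.924, 0.382, 0.003], [0.382, -0.924, -0.004], [0.002, 0.005, -1.0]]
force: [4.3, -7.9, -0.3]
opening: 0.006
grasp_force: 4.6
```

```bash
python3 -m pendant '[[-0.001,-0.006,0,0,0,0.0045,1],[-0.002,-0.011,0,0,0,0.008,1],[-0.002,-0.011,0,0,0,0.008,1]]' | grep -A1 -E "pos|force"
```

```text
position: [0.5231, -0.0985, 0.1132]
tcp_rot: [[0.933, 0.359, 0.004], [0.359, -0.933, -0.005], [0.002, 0.006, -1.0]]
force: [3.0, -10.2, -0.4]
opening: 0.004
grasp_force: 5.4
```

```bash
python3 -m pendant '[[-0.001,-0.006,0,0,0,0.0045,1],[-0.002,-0.011,0,0,0,0.008,1],[-0.002,-0.011,0,0,0,0.008,1]]' | grep -A1 -E "pos|force"
python3 -c "
from h import *
for i in range(6):
    capture('top');s=readout.read_state();print((s['force']@s['tcp_rot'][:,1]).round(1),s['grasp_force'].round(2) if hasattr(s['grasp_force'],'round') else s['grasp_force'])"
```

```text
position: [0.5222, -0.0972, 0.1133]
tcp_rot: [[0.942, 0.336, 0.005], [0.336, -0.942, -0.006], [0.002, 0.007, -1.0]]
force: [3.2, -12.3, -0.9]
opening: 0.005
grasp_force: 6.1
13.4 6.104533821344376
12.1 6.092137098312378
12.4 6.086344420909882
13.1 6.083280444145203
12.0 6.0811033844947815
11.4 6.079865097999573
```

```bash
python3 -m pendant '[[-0.001,-0.006,0,0,0,0.0045,1],[-0.002,-0.011,0,0,0,0.008,1],[-0.002,-0.011,0,0,0,0.008,1],[-0.002,-0.011,0,0,0,0.008,1],[-0.002,-0.011,0,0,0,0.008,1],[-0.002,-0.011,0,0,0,0.008,1],[-0.002,-0.011,0,0,0,0.008,1],[-0.002,-0.011,0,0,0,0.008,1]]' | grep -A1 -E "pos|force"
python3 -m pendant '[[0,0,0,0,0,0,1],[0,0,0,0,0,0,1],[0,0,0,0,0,0,1],[0,0,0,0,0,0,1],[0,0,0,0,0,0,1]]' | grep -A1 -E "pos|force"
python3 -m pendant '[[0,0.01,0,0,0,0,1],[0,0.02,0,0,0,0,1],[0,0.03,0,0,0,0,1],[0,0.04,0,0,0,0,1],[0,0.05,0,0,0,0,1],[0,0.07,0,0,0,0,1],[0,0.1,0,0,0,0,1],[0,0.15,0,0,0,0,1]]' | grep -A1 -E "pos|force"
python3 -m pendant '[[0,0.05,0,0,0,0,1],[0,0.05,-0.2,0,0,0,1],[0,0.05,-0.4,0,0,0,1],[0,0.05,-0.6,0,0,0,1],[0,0.05,-0.8,0,0,0,1],[0,0.05,-1,0,0,0,1],[0,0.05,-1,0,0,0,1]]' | grep -A1 -E "pos|force"
python3 - <<'E'
from h import *
handle()
p2,d=capture("side");p,d=capture("top")
cv2.imwrite("pics/end.png",np.hstack([cv2.resize(p[170:270,225:395],(400,300)),cv2.resize(p2[190:340,200:400],(400,300))])[...,::-1])
E
```

```text
position: [0.5212, -0.0958, 0.1134]
tcp_rot: [[0.95, 0.312, 0.005], [0.312, -0.95, -0.007], [0.003, 0.008, -1.0]]
force: [3.0, -14.2, -0.4]
opening: 0.004
grasp_force: 6.9
position: [0.5212, -0.0958, 0.1134]
tcp_rot: [[0.95, 0.312, 0.005], [0.312, -0.95, -0.007], [0.003, 0.008, -1.0]]
force: [2.4, -13.6, 0.3]
opening: 0.003
grasp_force: 6.9
position: [0.5304, -0.1184, 0.1127]
tcp_rot: [[0.952, 0.305, 0.005], [0.305, -0.952, 0.005], [0.006, -0.003, -1.0]]
force: [16.6, 15.2, -3.5]
opening: 0.005
grasp_force: 9.3
position: [0.5319, -0.13, 0.3172]
tcp_rot: [[0.951, 0.31, 0.005], [0.31, -0.951, -0.002], [0.004, 0.003, -1.0]]
force: [1.4, 0.3, -0.9]
opening: 0.006
grasp_force: 0.0
handle px 819 z 32.3 cw deg 1.95 x at y=0,170 [np.float32(-2.4), np.float32(3.4)]
```

View pics/end.png

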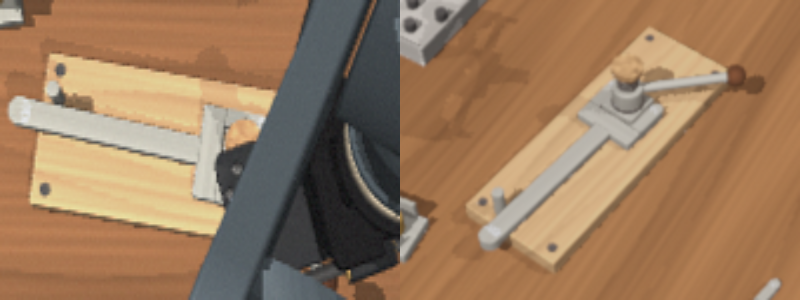

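The left half shows the handle against the pin at (52,90). The right half shows the spanner flat on the nut and the lever pointing to its ball at (735,75). The 22 N reading during the retreat is suspicious, so I measure the ball.

```bash
python3 - <<'E'
from h import *
s=readout.read_state();print(s["time_s"],s["force"])
p,d=capture("side");P=cloud("side",d)*1000
w=(P[...,:2]-O*1000);r=np.hypot(w[...,0],w[...,1]);Z=P[...,2]
m=(r>97)&(r<125)&(Z>45)&(Z<72)&(d>0)
a=np.degrees(np.arctan2(w[...,1],w[...,0]))
print("ball",m.sum(),np.median(a[m]))
m=(r>30)&(r<95)&(Z>44)&(Z<64)&(d>0);print("bar",m.sum(),np.percentile(a[m],[10,50,90]).round(1))
print(look_for("lever","side"))
E
```

```text
31.45 [-0.2135387   0.66218765 -0.32777704]
ball 94 -143.0757120249167
bar 159 [-145.7 -143.  -138.9]
[{'extent': [320.6, 225.8, 372.5, 235.6], 'conf': 0.67}, {'extent': [302.2, 222.3, 372.7, 252.6], 'conf': 0.24}]
```

The ball measures -143° while the nut seated at a commanded -152.5°. The retreat force lay along the lever, so the finger edge caught the ball and may have dragged the lever back. I will nip it up again, pushing a little further in.

```bash
python3 - <<'E'
from h import *
rel(*c(-128,.2,r=75))
E
```

```text
t 31.55 pos [ 0.5298 -0.1293  0.3105] yaw 18.06 F [0.1 0.8 0.5] open 0.004 grip 0.0
ROW [0.1823 0.0073 0.5515] [-0.0019  0.0011 -0.1886]
```

```bash
python3 -m pendant '[[0.18,0.007,0,0,0,-0.04,1],[0.18,0.007,0,0,0,-0.08,1],[0.18,0.007,0,0,0,-0.12,1],[0.18,0.007,0,0,0,-0.16,1],[0.18,0.007,0.2,0,0,-0.19,1],[0.18,0.007,0.4,0,0,-0.19,1],[0.18,0.007,0.55,0,0,-0.19,1],[0.18,0.007,0.55,0,0,-0.19,1]]' | grep -A1 -E "pos|force"
python3 - <<'E'
from h import *
rel(*c(-128,.113,r=75))
E
```

```text
position: [0.5623, -0.1188, 0.1967]
tcp_rot: [[0.612, 0.79, -0.014], [0.791, -0.612, 0.006], [-0.004, -0.015, -1.0]]
force: [-1.4, 0.2, 0.7]
opening: 0.007
grasp_force: 0.0
t 32.35 pos [ 0.5623 -0.1188  0.1967] yaw 52.24 F [-1.4  0.2  0.7] open 0.007 grip 0.0
ROW [0.0065 0.0148 0.4184] [-0.0046  0.0012  0.0013]
```

```bash
python3 -m pendant '[[0.006,0.015,0.2,0,0,0,1],[0.006,0.015,0.35,0,0,0,1],[0.006,0.015,0.42,0,0,0,1],[0.006,0.015,0.42,0,0,0,1],[0.006,0.015,0.42,0,0,0,1]]' | grep -A1 -E "pos|force"
python3 -m pendant '[[-0.003,-0.013,0,0,0,0.011,1],[-0.005,-0.026,0,0,0,0.022,1],[-0.008,-0.04,0,0,0,0.033,1],[-0.01,-0.053,0,0,0,0.044,1],[-0.01,-0.053,0,0,0,0.044,1]]' | grep -A1 -E "pos|force"
python3 -m pendant '[[-0.002,-0.006,0,0,0,0.006,1],[-0.003,-0.013,0,0,0,0.011,1],[-0.004,-0.02,0,0,0,0.017,1],[-0.005,-0.026,0,0,0,0.022,1],[-0.007,-0.033,0,0,0,0.028,1],[-0.008,-0.04,0,0,0,0.033,1],[-0.008,-0.04,0,0,0,0.033,1]]' | grep -A1 -E "pos|force"
python3 -c "
from h import *
rel(*c(-146,.113,r=75))"
```

```text
position: [0.5701, -0.1215, 0.1196]
tcp_rot: [[0.612, 0.791, 0.001], [0.791, -0.612, -0.0], [0.0, 0.001, -1.0]]
force: [1.1, -0.0, 0.4]
opening: 0.007
grasp_force: 0.0
position: [0.5606, -0.1166, 0.1207]
tcp_rot: [[0.715, 0.699, 0.003], [0.699, -0.715, -0.001], [0.001, 0.003, -1.0]]
force: [0.0, 0.9, 0.0]
opening: 0.008
grasp_force: 0.0
position: [0.5528, -0.1116, 0.1185]
tcp_rot: [[0.784, 0.621, -0.001], [0.621, -0.784, 0.0], [-0.0, -0.001, -1.0]]
force: [-0.0, -0.0, 0.2]
opening: 0.004
grasp_force: 0.0
t 34.05 pos [ 0.5528 -0.1116  0.1185] yaw 38.37 F [-0.  -0.   0.2] open 0.004 grip 0.0
ROW [-0.0191 -0.0493  0.0276] [-0.0002  0.0001  0.0243]
```

```bash
python3 -m pendant '[[-0.005,-0.01,0.0275,0,0,0.006,1],[-0.01,-0.02,0.0275,0,0,0.012,1],[-0.015,-0.03,0.0275,0,0,0.016,1],[-0.019,-0.04,0.0275,0,0,0.02,1],[-0.019,-0.049,0.0275,0,0,0.024,1],[-0.019,-0.049,0.0275,0,0,0.024,1]]' | grep -A1 -E "pos|force"
python3 -m pendant '[[-0.002,-0.006,0,0,0,0.006,1],[-0.003,-0.013,0,0,0,0.011,1],[-0.004,-0.02,0,0,0,0.017,1],[-0.004,-0.02,0,0,0,0.017,1]]' | grep -A1 -E "pos|force"
python3 -c "
from h import *
rel(*c(-152,.113,r=75))"
```

```text
position: [0.544, -0.1065, 0.1133]
tcp_rot: [[0.828, 0.56, 0.0], [0.56, -0.828, -0.0], [-0.0, 0.0, -1.0]]
force: [0.1, 0.1, 0.2]
opening: 0.006
grasp_force: 0.4
position: [0.5409, -0.1034, 0.1132]
tcp_rot: [[0.857, 0.515, -0.0], [0.515, -0.857, 0.0], [-0.0, -0.0, -1.0]]
force: [-0.3, -0.9, -0.2]
opening: 0.004
grasp_force: 0.4
t 35.05 pos [ 0.5409 -0.1034  0.1132] yaw 30.99 F [-0.3 -0.9 -0.2] open 0.004 grip 0.40663850493729115
ROW [-0.0057 -0.0201  0.0008] [-0.0001  0.0001  0.0166]
```

```bash
python3 -m pendant '[[-0.002,-0.006,0,0,0,0.006,1],[-0.003,-0.013,0,0,0,0.011,1],[-0.004,-0.02,0,0,0,0.017,1],[-0.004,-0.02,0,0,0,0.017,1]]' | grep -A1 -E "pos|force"
```

```text
position: [0.5383, -0.1006, 0.1132]
tcp_rot: [[0.883, 0.469, 0.0], [0.469, -0.883, -0.0], [-0.0, 0.0, -1.0]]
force: [-0.3, -2.1, -0.2]
opening: 0.007
grasp_force: 0.9
```

```bash
python3 -m pendant '[[-0.002,-0.006,0,0,0,0.006,1],[-0.003,-0.01,0,0,0,0.008,1],[-0.003,-0.01,0,0,0,0.008,1]]' | grep -A1 -E "pos|force"
python3 -c "
from h import *
handle()"
```

```text
position: [0.5373, -0.0995, 0.1133]
tcp_rot: [[0.895, 0.446, 0.001], [0.446, -0.895, -0.001], [0.001, 0.001, -1.0]]
force: [0.2, -3.8, 1.4]
opening: 0.004
grasp_force: 1.9
handle px 817 z 32.3 cw deg 1.6 x at y=0,170 [np.float32(-1.6), np.float32(3.2)]
```

```bash
python3 -m pendant '[[-0.002,-0.006,0,0,0,0.006,1],[-0.003,-0.013,0,0,0,0.011,1],[-0.003,-0.013,0,0,0,0.011,1]]' | grep -A1 -E "pos|force"
```

```text
position: [0.5359, -0.098, 0.1134]
tcp_rot: [[0.91, 0.415, 0.002], [0.415, -0.91, -0.002], [0.001, 0.003, -1.0]]
force: [0.2, -7.5, 0.4]
opening: 0.005
grasp_force: 3.1
```

```bash
python3 -m pendant '[[-0.002,-0.006,0,0,0,0.006,1],[-0.003,-0.013,0,0,0,0.011,1],[-0.003,-0.013,0,0,0,0.011,1]]' | grep -A1 -E "pos|force"
```

```text
position: [0.5347, -0.0966, 0.1136]
tcp_rot: [[0.923, 0.384, 0.003], [0.384, -0.923, -0.003], [0.002, 0.004, -1.0]]
force: [1.0, -8.7, 0.3]
opening: 0.004
grasp_force: 4.1
```

```bash
python3 -m pendant '[[-0.002,-0.006,0,0,0,0.006,1],[-0.003,-0.013,0,0,0,0.011,1],[-0.003,-0.013,0,0,0,0.011,1]]' | grep -A1 -E "pos|force"
```

```text
position: [0.5335, -0.0951, 0.1137]
tcp_rot: [[0.936, 0.352, 0.004], [0.352, -0.936, -0.005], [0.002, 0.006, -1.0]]
force: [-0.0, -12.1, -0.3]
opening: 0.002
grasp_force: 5.2
```

```bash
python3 -m pendant '[[-0.002,-0.006,0,0,0,0.006,1],[-0.003,-0.013,0,0,0,0.011,1],[-0.003,-0.013,0,0,0,0.011,1]]' | grep -A1 -E "pos|force"
```

```text
position: [0.5324, -0.0936, 0.1138]
tcp_rot: [[0.947, 0.32, 0.005], [0.32, -0.947, -0.006], [0.003, 0.007, -1.0]]
force: [-0.9, -14.6, 0.4]
opening: 0.004
grasp_force: 6.3
```

```bash
python3 -m pendant '[[0,0,0,0,0,0,1],[0,0,0,0,0,0,1],[0,0,0,0,0,0,1],[0,0,0,0,0,0,1],[0,0,0,0,0,0,1],[0,0,0,0,0,0,1],[0,0,0,0,0,0,1],[0,0,0,0,0,0,1]]' | grep -A1 -E "force"
python3 -m pendant '[[0.003,0.01,0,0,0,0,1],[0.006,0.02,0,0,0,0,1],[0.009,0.03,0,0,0,0,1],[0.012,0.04,0,0,0,0,1],[0.015,0.05,0,0,0,0,1],[0.018,0.06,0,0,0,0,1],[0.022,0.07,0,0,0,0,1],[0.025,0.08,0,0,0,0,1]]' | grep -A1 -E "force"
python3 -m pendant '[[0.005,0.015,0,0,0,0,1],[0.01,0.03,0,0,0,0,1],[0.015,0.05,0,0,0,0,1],[0.022,0.07,0,0,0,0,1],[0.03,0.09,0,0,0,0,1]]' | grep -A1 -E "pos|force"
python3 -m pendant '[[0,0,-0.1,0,0,0,1],[0,0,-0.3,0,0,0,1],[0,0,-0.5,0,0,0,1],[0,0,-0.7,0,0,0,1],[0,0,-0.9,0,0,0,1],[0,0,-0.9,0,0,0,1]]' | grep -A1 -E "pos|force"
python3 - <<'E'
from h import *
handle()
p,d=capture("side");P=cloud("side",d)*1000
w=(P[...,:2]-O*1000);r=np.hypot(w[...,0],w[...,1]);Z=P[...,2];a=np.degrees(np.arctan2(w[...,1],w[...,0]))
m=(r>97)&(r<125)&(Z>45)&(Z<72)&(d>0);print("ball",m.sum(),np.median(a[m]))
m=(r>30)&(r<95)&(Z>44)&(Z<64)&(d>0);print("bar",m.sum(),np.percentile(a[m],[10,50,90]).round(1))
m=(abs(r-26)<20)&(Z>22)&(Z<40)&(w@fy<0);print("prongs z",np.median(Z[m]))
E
```

```text
force: [0.8, -15.2, -0.0]
opening: 0.002
grasp_force: 6.2
force: [-0.6, -0.7, 0.7]
opening: 0.008
grasp_force: 0.0
position: [0.5521, -0.1195, 0.1131]
tcp_rot: [[0.948, 0.319, 0.0], [0.319, -0.948, 0.0], [0.0, -0.0, -1.0]]
force: [0.4, -0.1, -0.2]
opening: 0.006
grasp_force: 0.0
position: [0.5548, -0.1205, 0.2993]
tcp_rot: [[0.948, 0.319, 0.012], [0.319, -0.948, -0.005], [0.01, 0.009, -1.0]]
force: [1.3, 0.6, 0.4]
opening: 0.004
grasp_force: 0.0
handle px 816 z 32.2 cw deg 2.24 x at y=0,170 [np.float32(-3.0), np.float32(3.7)]
ball 98 -149.80637235375605
bar 162 [-152.9 -149.7 -145.7]
prongs z 31.70905001886154
```

The retreat was clean this time: the lever stays at -149.8° and the spanner lies flat. Last, I check how far along the spanner sits.

```bash
python3 - <<'E'
from h import *
p,d=capture("side");P=cloud("side",d);hsv=cv2.cvtColor(p,cv2.COLOR_RGB2HSV)
w=(P[...,:2]-O)*1000;X=w@fx;Y=w@fy;Z=P[...,2]*1000
m=(hsv[...,1]<75)&(Z>27)&(Z<37)&(X>-12)&(X<15)&(Y>180)&(Y<240);print("handle end y",np.percentile(Y[m],[98,100]).round(1))
m=(Z>27)&(Z<37)&(hsv[...,1]<75)&(abs(X)<45)&(abs(X)>22)&(Y>-40)&(Y<60);print("head x,y range",np.percentile(X[m],[1,99]).round(1),np.percentile(Y[m],[1,99]).round(1))
s=readout.read_state();print(s["time_s"],s["qvel"].round(2))
E
```

```text
handle end y [210.9 211.5]
head x,y range [-33.3  34.9] [-15.5  42.2]
39.85 [-0.05  1.63  1.27  0.05 -0.05 -0.02]
```

```bash
python3 -m pendant '[[0,0,0,0,0,0,1],[0,0,0,0,0,0,1],[0,0,0,0,0,0,1]]' | grep force; python3 -c "
from h import *
print(bot.hand_in())"
```

```text
force: [-0.3, -0.4, -0.3]
grasp_force: 0.0
the job is handed in; nothing more can be done
None
```

The job is handed in, verdict not shown: the spanner is home on the nut with its handle against the pin, and the jam nut is seated and nipped up twice at about 14 N, the second time because the fingers caught the lever's ball (about 22 N) while backing off.

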